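Clear the pencil sharpener and hold its carriage out for a pencil

TASK

Somebody has hung a roll of masking tape on the pencil guide of the bench sharpener: lift it up and off and set it down in the empty near compartment of the wooden tray. Then pinch the sharpener's two finger tabs together, so that its jaws open, pull the spring carriage straight out until the dark bands on its guide rods just come clear of the housing, and finish still pinching and holding it there so that I can put my pencil in. Leave everything else on the bench alone.

Things in the scene. Friction and masses are not known exactly. Their poses are not given: they have to be found in the camera images.
- sharpener: Hand-crank desk pencil sharpener, fixed: a grey drum 70 mm across and 70 mm long, its axis level, 90 mm above the bench, on a drawer box and a wooden foot 135 x 120 mm. Its front, with the carriage, looks to its own -x (roughly to the robot). Origin on the bench straight under the housing's front face, z up. The crank at the back, 90 mm and more behind that face, may stand up to 152 mm high.
- carriage (a joint): How far the carriage is pulled out along the sharpener's own -x, in m: 0 home, 0.060 end stop. A spring always draws it home: 3 N at home, 9 N at the mark, 12 N at the end. The mark is at 0.040: there the dark bands, 4 mm wide, on the two 6 mm guide rods (16 mm either side of the axis, between carriage and housing) have just come clear of the housing's front face.
- pencil_guide (a point): Point on the axis of the pencil guide, 54 mm ahead of the housing's face when home, 90 mm above the bench; moves with the carriage. Carriage, measured ahead of that face at home: disc 44 mm across to 8 mm, barrel 28 mm across to 40 mm, pencil guide (level tube 18 mm across, where the tape hangs) to 66 mm, lip 22 mm across to 69 mm.
- tab_middle (a point): Point midway between the two finger tabs, 120 mm above the bench (20 mm above their hinges, 5 mm below their tips) and 30 mm ahead of the housing's face when home; moves with the carriage. The tabs stand on the barrel, whose top is 104 mm above the bench. Each is a steel leaf 16 mm long along the sharpener's x, 2 mm thick, 29 mm tall; the two spread like a V seen from the front.
- tab_left: The finger tab on the sharpener's +y side. Origin at its hinge, 100 mm above the bench, 6 mm from the axis. At rest it leans 0.4 rad outward, kept so by a light spring (about 1 N at the top at rest, 5 N when upright); pressed inward it comes upright and stops.
- tab_right: The same on the sharpener's -y side.
- tab_left_tip (a point): Top of the left tab, 125 mm above the bench (127 mm when pinched). The tips are 35 mm apart at rest, about 12 mm when fully pinched (jaws open).
- tab_right_tip (a point): Top of the right tab.
- tape: Roll of cream masking tape, 58 mm outside and 32 mm inside diameter, 19 mm wide, about 45 g. Origin at its centre; its x is the roll's axis. At the start it hangs upright on the pencil guide, axis along the sharpener's x, centre about 53 mm ahead of the housing's face and 83 mm above the bench. Lifted 3 to 12 mm it clears the guide and its lip and can come straight off, away from the housing.
- tray: Low wooden tray, fixed, 250 mm (own x) by 165 mm (own y), 28 mm high, walls and floor 6 mm thick, a cross wall in the middle. Origin under its centre, on the bench; its -x end is the near one, towards the robot. The near compartment (own x -119 to -3 mm, y within 76 mm) is empty; the far one holds a wider roll of tape and an eraser. It stands left or right of the sharpener.
- pencil: Plain wooden pencil, 150 mm long, lying on the bench near the sharpener's front side; origin under its middle, its x along it. A bystander.
- brush_jar: Glass jar, 72 mm across, 95 mm tall, with brushes up to 210 mm high. Origin under its centre. A bystander.
- ink: Small amber jar, 44 mm across, 75 mm tall. Origin under its centre. A bystander.
- mug: White mug, 80 mm across, 90 mm tall. Origin under its centre. A bystander.
- paint_tube: Metal paint tube, 95 mm long, 24 mm thick, lying on the bench. A bystander.
- wide_tape: Wider roll of tape, 90 mm across, 24 mm tall, lying flat in the tray's far compartment; origin under its centre. A bystander.
- eraser: White eraser 44 x 22 x 12 mm in the tray's far compartment; origin under its centre. A bystander.

How it is judged:
On the way, in this order (a step that is already met when the one before it is completed fails the run):
1. the roll of tape is lifted off the pencil guide, in the gripper (distance between tape and pencil_guide above 0.06 m and contact force between the fingers and tape above 0.3 N and height (world z) of tape above 0.04 m), for 0.1 s.
2. the roll lies or stands in the tray's near compartment, let go and at rest (x of tape in the frame of tray between -0.12 and -0.004 m and y of tape in the frame of tray between -0.078 and 0.078 m and z of tape in the frame of tray below 0.045 m and contact force between the fingers and tape below 0.05 N and linear speed of tape below 0.05 m/s), for 0.3 s.
3. the tabs are pinched together and the carriage is out at the mark (value of joint carriage between 0.035 and 0.046 m and distance between tab_left_tip and tab_right_tip below 0.024 m and contact force between the fingers and tab_left above 1 N and contact force between the fingers and tab_right above 1 N), for 0.5 s.
At the end, for the whole second after the job is handed in: The carriage is out at its mark, 0.035 to 0.046 m (mark at 0.040), at rest, kept there by the gripper's fingers alone, which press on both finger tabs (over 1 N each) and hold their tips less than 24 mm apart; the roll of tape is at rest in the tray's near compartment, not touched (all of step 2 and all of step 3 and velocity of joint carriage between -0.01 and 0.01 m/s); the arm keeps its last pose, push and grip.
It fails at once if the roll of tape is dropped or thrown (falls freely faster than 0.9 m/s) (linear speed of tape above 0.9 m/s and contact force between the fingers and tape below 0.01 N).
It fails at once if another thing on the bench is moved more than 20 mm (distance of any of pencil, brush_jar, ink, mug, paint_tube, wide_tape, eraser from where it was at the start of the episode above 0.02 m).
It fails at once if another thing is tipped over (angle between any of brush_jar, ink, mug's own z axis and vertical above 0.5 rad).
It also fails if it takes over 54 s, if anything falls off the work surface, if the arm or the gripper's body presses on something with over 40 N, if the wrist force passes 120 N, or if a joint passes its speed limit or range.

ROBOT

A 6-joint arm with a two-finger parallel gripper is mounted at the origin on the work surface. World frame = base frame: x ahead of the robot, y to its left, z up, the work surface at z = 0. Lengths are in m, angles in rad, forces in N, time in s.
With the tool pointing down it reaches from about 0.35 to 0.8 m from the base axis. Payload 7.3 kg.
Tool frame: the origin (TCP) lies between the finger pads; the fingertips stand 25 mm ahead of it and the grasp point (between the pads) lies 6 mm ahead of it (r.tip_extent is the distance from the TCP to the fingertips, in m); z points along the fingers, y is the line along which they close (so a half turn about z gives the same grasp; the last joint's range is limited). The gripper opens to 85 mm and grips with 20 to 120 N. Pads are 22 mm wide; open, the fingers measure 114 mm over their backs; the gripper's body (76 mm by 85 mm) begins 54 mm behind the grasp point. The pads swing forward as they close: fully open they stand 13 mm farther back than shut.
Start: joints at [1.109, 0.342, 1.524, -0, 1.275, -0.146], TCP at [0.163, 0.499, 0.256] pointing down, gripper open.
Joint ranges: [-2.53, 2.53], [-0.77, 2.02], [0.04, 2.7], [-1, 4.14], [0.28, 2.66], [-3.11, 3.11]. Speed limits (rad/s): [2.57, 2.57, 3.14, 3.14, 3.14, 3.14].

INTERFACE

Orientations are given as a unit quaternion [x, y, z, w].
In Python, from workcell import r, command_gripper, optics gives the robot as it stands. The module is installed in compiled form; this text tells all that it offers. Calls block until the motion is done:
- r.reach(position, orientation): joint-space move of the TCP to a pose.
- r.move_straight(position, orientation=None, speed=0.15, max_force=None): straight line of the TCP; orientation=None keeps the orientation; speed is the mean speed in m/s. With max_force (N) it stops when the force on the tool has changed by that much, and returns True; else False.
- r.movej(angles): joint-space move.
- command_gripper(opening, force=None): finger opening in m; force is the grip in N (None keeps the last); returns when the fingers have stopped.
- r.hold(seconds).
- r.solve_ik(position, orientation): joint angles nearest the present ones, or None.
- r.read_state(): the state.
- optics.get_image(name): name is "scene" or "top" or "wrist"; returns (picture, depth): 400x640x3 uint8, red, green, blue; 400x640 float32, m along the optical axis (not along the pixel's ray), 0 where there is no reading.
- optics.camera_model(name): a dict with "K" (3x3 intrinsics, pixels), "k1" (the pictures are not rectified: a ray, as slopes to the right and down, at radius r is drawn at 1 + k1 r^2 times it, then the intrinsics apply), "R" (3x3) and "t" (3): a world point X has camera coordinates R X + t; the wrist camera has in their place "tool_from_camera" (4x4, takes a point from camera to tool coordinates, whose origin is the TCP and whose axes are the flange's). Camera axes: x right, y down, z forward; pixel columns grow to the right and rows downward; lengths in m; the calibration is good to about 2 mm. A picture is of the moment at which its call begins: read the wrist's pose just before it. camera_model takes no time and is no camera call.
A pose or a line that the arm cannot do raises r.PlanningError and nothing moves.
- r.finish_job(): hands the job in; it is judged then, once.
The state is a dict: "time_s": time; "joint_positions": joint angles; "dq": joint speeds; "tau": joint torques, N m; "eef_pos": TCP position; "eef_rot": TCP orientation; "contact_force": force on the tool from outside, world axes, zero at the start; "torque": the same for the moment, N m; "grip_width": finger opening in m; "grip_force": force on a finger pad.
Only numpy, scipy, OpenCV 4.12 (cv2) and the standard library are available. Lean on these libraries where they do the work, as an engineer would, in place of code of your own. Each camera call takes 0.05 s, during which the arm holds its last target. There are 200 camera calls.

## Working session

There is one attempt and no reset: what is moved stays moved. The work goes in short steps, each a Python script; the robot and the scene stay as the last script left them, time stands still between calls to the robot, and variables do not carry over. Pictures are saved under pics/ and viewed, at most 10 in all, crops included, and the job is handed in when it is done.

```bash
mkdir -p pics; cat > h.py <<'E'
import numpy as np, cv2
from workcell import r, command_gripper, optics
from scipy.spatial.transform import Rotation as Rot
def grab(name,fn=None):
    s=r.read_state(); im,d=optics.get_image(name)
    if fn: cv2.imwrite('pics/'+fn,im[:,:,::-1]); np.savez('pics/'+fn+'.npz',im=im,d=d,p=s['eef_pos'],q=s['eef_rot'])
    return im,d,s
def cloud(name,d,p=None,q=None):
    m=optics.camera_model(name); K=np.array(m['K'],float)
    u,v=np.meshgrid(np.arange(640),np.arange(400))
    n=cv2.undistortPoints(np.stack([u.ravel(),v.ravel()],1).astype(np.float64)[:,None],K,np.array([m['k1'],0,0,0.]))[:,0]
    z=d.ravel().astype(float); X=np.c_[n*z[:,None],z]
    if name=='wrist':
        T=np.array(m['tool_from_camera']); X=X@T[:3,:3].T+T[:3,3]
        X=X@Rot.from_quat(q).as_matrix().T+np.array(p)
    else: X=(X-np.array(m['t']))@np.array(m['R'])
    X[z==0]=np.nan
    return X.reshape(400,640,3)
E
python3 - <<'E'
from h import *
for n in ['top','scene']:
    im,d,s=grab(n,n+'0.png')
    print(n,optics.camera_model(n)['K'],(d>0).mean())
print(optics.camera_model('wrist')); print(r.read_state())
E
```

```text
top [[445.6194674    0.         315.54418756]
 [  0.         445.6194674  205.09667595]
 [  0.           0.           1.        ]] 0.99590234375
scene [[388.16841324   0.         314.90140378]
 [  0.         388.16841324 194.14589971]
 [  0.           0.           1.        ]] 0.996140625
{'K': array([[303.02028223,   0.        , 319.99570338],
       [  0.        , 303.02028223, 196.46112734],
       [  0.        ,   0.        ,   1.        ]]), 'k1': -0.03152454101181116, 'tool_from_camera': array([[ 2.84923708e-05, -9.55550670e-01, -2.94826926e-01,
         7.57472598e-02],
       [ 9.99999988e-01, -1.78091103e-05,  1.54361335e-04,
         2.98887264e-04],
       [-1.52750682e-04, -2.94826927e-01,  9.55550658e-01,
        -1.17901073e-01],
       [ 0.00000000e+00,  0.00000000e+00,  0.00000000e+00,
         1.00000000e+00]])}
{'time_s': 0.1, 'joint_positions': array([ 1.10900092e+00,  3.42685709e-01,  1.52496500e+00,  2.58467256e-05,
        1.27538296e+00, -1.46010547e-01]), 'dq': array([-0.00181508, -0.00074594, -0.00278937, -0.00157733,  0.00026778,
        0.00210426]), 'tau': array([ 2.54284700e-03, -4.34441257e+01, -2.46490341e+01, -2.36834712e-04,
        4.68001686e-03, -2.82471962e-05]), 'eef_pos': array([0.16287169, 0.49874444, 0.25566329]), 'eef_rot': array([ 1.57240888e-01,  9.87560015e-01, -6.83789176e-04, -2.27402979e-04]), 'contact_force': array([-0.05202954,  0.14547167, -0.48818618]), 'torque': array([-0.02736062, -0.03295213, -0.04105713]), 'grip_force': 0.0, 'grip_width': 0.08559441560695703}
```

View pics/top0.png

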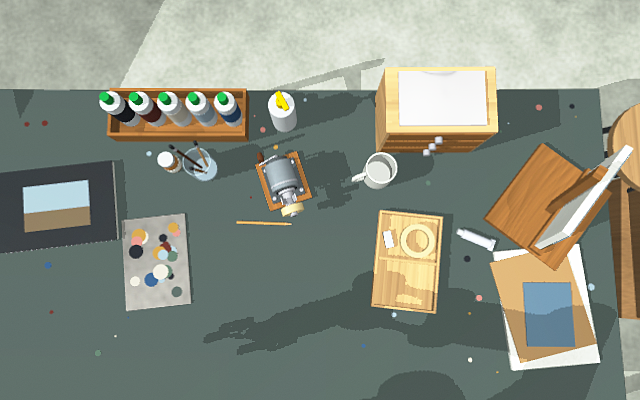

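View pics/scene0.png

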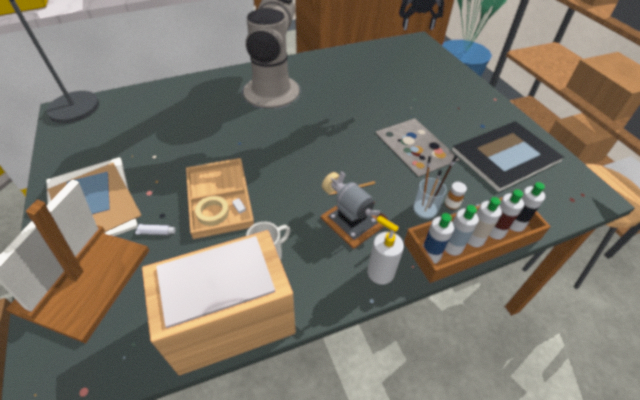

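Top view: sharpener front with tape at about (291,210), foot corners (256,158), (297,150), (312,201), (272,210); pencil (237–291, 222); tray corners (380,209), (443,214), (436,313), (372,306), near compartment toward the bottom.

```bash
python3 - <<'E'
from h import *
f=np.load('pics/top0.png.npz'); X=cloud('top',f['d'])
np.set_printoptions(precision=3,suppress=True)
for n,(u,v) in dict(foot1=(258,160),foot2=(295,153),foot3=(309,199),foot4=(274,207),tape=(291,210),pen1=(238,222),pen2=(290,223),tr1=(381,211),tr2=(441,215),tr3=(435,311),tr4=(374,305),mug=(380,170),jar=(200,163)).items(): print(n,X[v,u])
S=X[140:225,245:330].reshape(-1,3); I=f['im'][140:225,245:330].reshape(-1,3)
D=S[(S[:,2]>.112)&(S[:,2]<.135)]; print('drum',len(D),D.mean(0),np.linalg.svd(D[:,:2]-D[:,:2].mean(0))[2][0])
vv,uu=np.mgrid[195:220,275:310]
T=X[195:220,275:310]; m=T[...,2]>.1; P=T[m]; print('tape top',len(P),P[:,:2].mean(0),P[:,2].max())
W=X[200:320,365:450].reshape(-1,3); W=W[(W[:,2]>.022)&(W[:,2]<.034)]
print('tray', cv2.minAreaRect(W[:,:2].astype(np.float32)))
E
```

```text
foot1 [0.735 0.083 0.062]
foot2 [ 0.766 -0.01   0.012]
foot3 [ 0.64  -0.049  0.006]
foot4 [0.618 0.045 0.013]
tape [ 0.598 -0.006  0.112]
pen1 [0.578 0.141 0.01 ]
pen2 [ 0.576  0.003 -0.002]
tr1 [ 0.605 -0.239  0.027]
tr2 [ 0.597 -0.404  0.002]
tr3 [ 0.348 -0.372  0.026]
tr4 [ 0.362 -0.217  0.026]
mug [ 0.72  -0.241  0.008]
jar [0.738 0.246 0.014]
drum 777 [0.679 0.018 0.121] [-0.953 -0.302]
tape top 290 [ 0.612 -0.004] 0.13099503858320333
tray ((0.47494304180145264, -0.30335769057273865), (0.16544784605503082, 0.2498830407857895), 83.90608215332031)
```

```bash
cat >> h.py <<'E'
def down(yaw):  # tool x = -(cos,sin)(yaw), z down
    c,s=np.cos(yaw),np.sin(yaw)
    return Rot.from_matrix(np.array([[-c,-s,0],[-s,c,0],[0,0,-1.]])).as_quat()
E
python3 - <<'E'
from h import *
r.reach([0.60,-0.005,0.27],down(.30))
im,d,s=grab('wrist','w1.png'); print(s['time_s'],s['eef_pos'],s['joint_positions'])
E
```

```text
2.475 [ 0.59991768 -0.00413895  0.27002778] [-1.34721753e-01  4.72453149e-01  1.28221248e+00  2.68833884e-04
  1.38699420e+00 -2.00650491e+00]
```

View pics/w1.png

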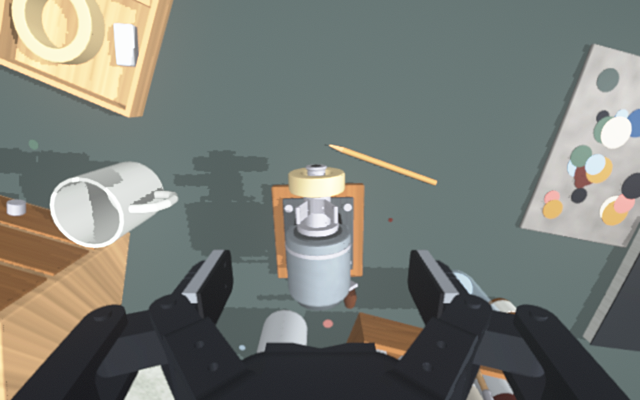

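Wrist view: tape at (317,182), guide lip at (317,168), tabs near (303,213)/(334,213), drum (288–350, 230–300), pencil tip at (330,146). Sharpener is well aligned with the image.

```bash
python3 - <<'E'
from h import *
np.set_printoptions(precision=4,suppress=True)
f=np.load('pics/w1.png.npz'); X=cloud('wrist',f['d'],f['p'],f['q']); im=f['im'].astype(int)
D=X[222:305,280:360].reshape(-1,3); D=D[(D[:,2]>.105)&(D[:,2]<.135)]
# foot edges yaw
F=X[180:285,262:372].reshape(-1,3); F=F[(F[:,2]>.004)&(F[:,2]<.022)]
print('foot',len(F),cv2.minAreaRect(F[:,:2].astype(np.float32)))
hsv=cv2.cvtColor(f['im'],cv2.COLOR_RGB2HSV)
T=X[160:200,280:355]; h=hsv[160:200,280:355]
m=(T[...,2]>.085)&(h[...,2]>150)&(h[...,1]>40); P=T[m]
for yaw in (.30,):
    x=np.array([np.cos(yaw),np.sin(yaw)]); y=np.array([-x[1],x[0]])
    for n,Q in (('drum',D),('tape',P)):
        a,b=Q[:,:2]@x,Q[:,:2]@y
        print(n,len(Q),'a',np.percentile(a,[2,50,98]),'b',np.percentile(b,[2,50,98]),'z',np.percentile(Q[:,2],[5,98]))
    t=P[P[:,2]>.108]; print('top a,b',np.percentile(t[:,:2]@x,[3,97]),(t[:,:2]@y).mean())
    # drum crest: fit circle in b,z
    Q=D; b=Q[:,:2]@y
    A=np.c_[b,Q[:,2],np.ones(len(b))]; s=np.linalg.lstsq(A,b**2+Q[:,2]**2,rcond=None)[0]; print('axis b,z',s[0]/2,s[1]/2)
    # axis direction: circle center b vs a
    a=Q[:,:2]@x
    for lo,hi in ((np.percentile(a,5),np.median(a)),(np.median(a),np.percentile(a,95))):
        k=(a>lo)&(a<hi); s=np.linalg.lstsq(A[k],(b**2+Q[:,2]**2)[k],rcond=None)[0]; print((lo+hi)/2,s[:2]/2)
u,v=np.array([293,303,313,323,333,343]),213
print(X[205:222:4,296:342:5,2])
E
python3 - <<'E'
import cv2
im=cv2.imread('pics/w1.png')[150:310,250:390]
cv2.imwrite('pics/w1c.png',cv2.resize(im,None,fx=3.7,fy=3.7,interpolation=2))
E
```

```text
foot 3152 ((0.6889798641204834, 0.022140465676784515), (0.13531218469142914, 0.11894871294498444), 18.62442970275879)
drum 4150 a [0.6176 0.6526 0.693 ] b [-0.2119 -0.1825 -0.1532] z [0.107  0.1258]
tape 636 a [0.5632 0.569  0.5819] b [-0.2118 -0.1967 -0.1574] z [0.0892 0.1121]
top a,b [0.5637 0.5813] -0.19324366783427332
axis b,z -0.1825652848401168 0.1011940675582568
0.6371268766218516 [-0.1829  0.1016]
0.6715615433706789 [-0.1824  0.0915]
[[0.0183 0.1192 0.1081 0.1019 0.1043 0.1045 0.1087 0.1202 0.0178 0.0176]
 [0.1267 0.1196 0.1084 0.1037 0.1037 0.1038 0.1096 0.1201 0.1265 0.0168]
 [0.1265 0.1189 0.1097 0.1017 0.103  0.1047 0.1094 0.1201 0.1272 0.0182]
 [0.1263 0.1213 0.0992 0.1035 0.1035 0.105  0.1004 0.12   0.1263 0.0183]
 [0.0479 0.1215 0.0986 0.1021 0.1035 0.1032 0.1011 0.0878 0.127  0.0422]]
```

View pics/w1c.png

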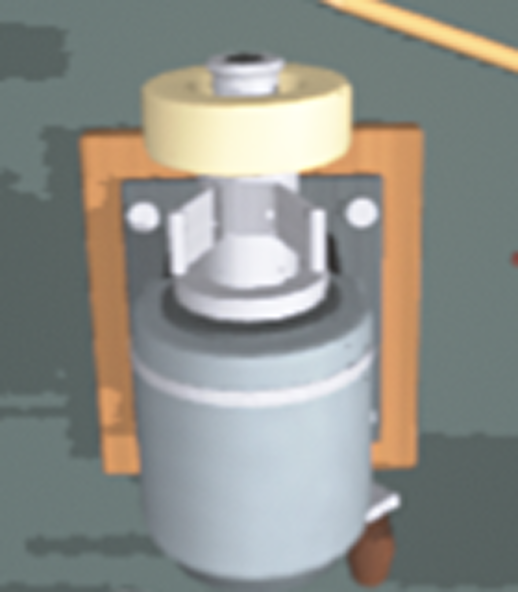

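```bash
cat >> h.py <<'E'
YAW=.325; ax=np.array([np.cos(YAW),np.sin(YAW)]); ay=np.array([-ax[1],ax[0]])
def sp(a,b,z): return np.r_[a*ax+b*ay,z]
E
python3 - <<'E'
from h import *
q=down(YAW); a,b=.568,-.199
r.move_straight(sp(a,b,.16),q,speed=.2)
print('touch',r.move_straight(sp(a,b,.089),q,speed=.08,max_force=6))
command_gripper(.03,25); s=r.read_state(); print(s['grip_width'],s['grip_force'],s['eef_pos'],s['contact_force'])
im,d,s=grab('wrist','w2.png')
r.move_straight(sp(a,b,.0965),q,speed=.04); print(r.read_state()['contact_force'])
print('snag',r.move_straight(sp(a-.09,b,.0965),q,speed=.08,max_force=8))
s=r.read_state();print(s['time_s'],s['grip_width'],s['eef_pos'],s['contact_force'])
im,d,s=grab('wrist','w3.png')
E
```

```text
touch False
0.058331528562021374 26.15612357854843 [ 0.60211404 -0.00721713  0.08970782] [-0.34669906  0.1795184   4.39748183]
[ 0.02421919 -0.13559539 -0.03748775]
snag False
6.2917 0.05816770811335978 [ 0.51696131 -0.03587425  0.09654203] [ 0.28803212  0.37208496 -0.71384392]
```

View pics/w3.png

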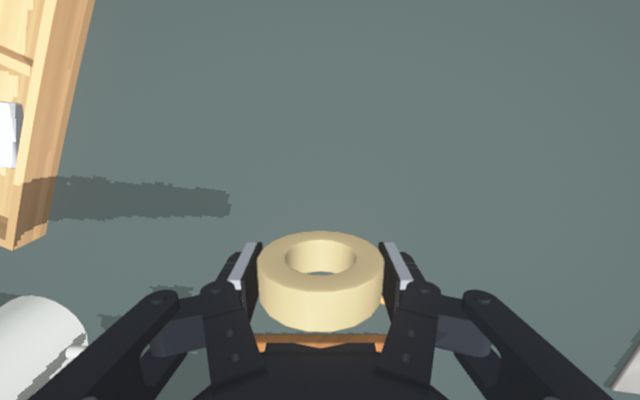

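The roll is held level between the pads, at (320,270), clear of the guide. Now carry it to the tray.

```bash
python3 - <<'E'
from h import *
s=r.read_state(); p=s['eef_pos']; q=down(-.106)
r.move_straight([p[0],p[1],.17],speed=.15)
r.reach([.4143,-.2969,.16],q); print(r.read_state()['joint_positions'])
r.move_straight([.4143,-.2969,.06],q,speed=.12)
print('touch',r.move_straight([.4143,-.2969,.038],q,speed=.03,max_force=3)); print(r.read_state()['eef_pos'])
s=r.read_state(); command_gripper(.075); r.hold(.4)
print(r.read_state()['grip_width'])
r.move_straight([.4143,-.2969,.16],q,speed=.15)
im,d,s=grab('wrist','w4.png'); print(s['time_s'])
E
```

```text
[-7.70835389e-01  4.15733230e-01  1.70431374e+00  5.28657018e-04
  1.02242796e+00 -2.23686985e+00]
touch True
[ 0.41417827 -0.29680924  0.04121289]
0.07465858704272704
11.3167
```

View pics/w4.png

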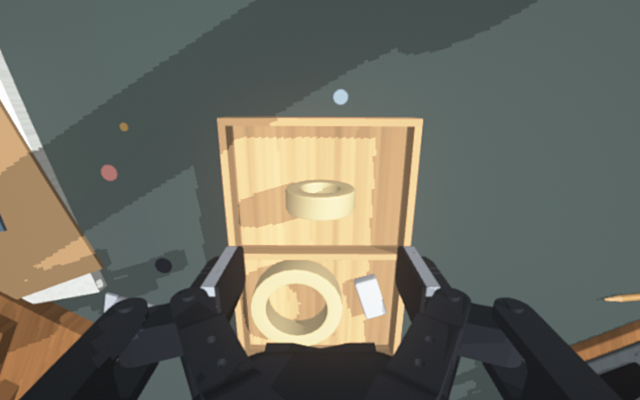

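Tape stands in the near compartment at (320,198), released. Now the tabs, measured again from the earlier wrist picture.

```bash
python3 - <<'E'
from h import *
np.set_printoptions(precision=4,suppress=True)
f=np.load('pics/w1.png.npz'); X=cloud('wrist',f['d'],f['p'],f['q'])
T=X[200:226,290:345].reshape(-1,3); T=T[(T[:,2]>.117)&(T[:,2]<.13)]
a,b=T[:,:2]@ax,T[:,:2]@ay
print(len(T),'a',np.percentile(a,[2,50,98]),'b',np.percentile(b,[2,25,75,98]))
r.move_straight([.4143,-.2969,.21],speed=.2)
r.reach(sp(.591,-.199,.21),down(YAW))
command_gripper(.06,40)
im,d,s=grab('wrist','w5.png'); X=cloud('wrist',d,s['eef_pos'],s['eef_rot'])
P=X.reshape(-1,3); a,b=P[:,:2]@ax,P[:,:2]@ay
k=(P[:,2]>.117)&(P[:,2]<.129)&(a>.57)&(a<.606)&(abs(b+.199)<.03)
print(k.sum(),np.percentile(a[k],[2,50,98]),np.percentile(b[k],[2,25,75,98]),P[k,2].max(),s['time_s'],s['eef_pos'])
E
```

```text
230 a [0.5819 0.5894 0.5975] b [-0.2177 -0.2149 -0.1835 -0.1808]
421 [0.5823 0.5896 0.5979] [-0.2178 -0.2149 -0.1831 -0.1801] 0.12840559112855288 13.425 [ 0.6235 -0.0008  0.2102]
```

View pics/w5.png

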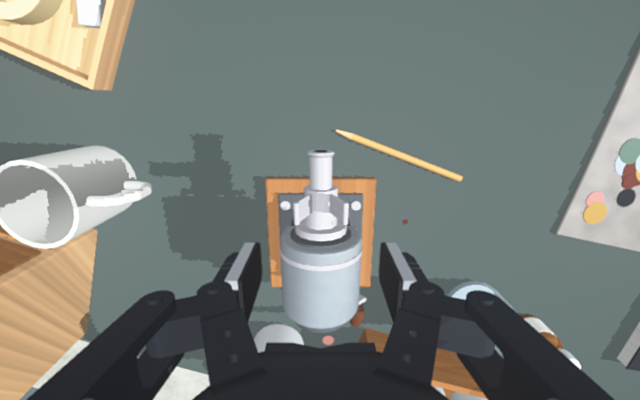

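Guide is free; tabs sit centred at (302,212)/(340,212), i.e. a=0.590, b=-0.199. Pinch and pull.

```bash
python3 - <<'E'
from h import *
np.set_printoptions(precision=4,suppress=True)
q=down(YAW); a,b,z=.590,-.199,.132
print(r.move_straight(sp(a,b,z),q,speed=.1,max_force=8))
command_gripper(0.0,60); s=r.read_state(); print('grip',s['grip_width'],s['grip_force'],s['contact_force'],s['eef_pos'])
print(r.move_straight(sp(a-.0405,b,z),q,speed=.04,max_force=30))
r.hold(.3); im,d,s=grab('wrist','w6.png'); print(s['time_s'],s['grip_width'],s['grip_force'],s['contact_force'],s['contact_force'][:2]@ax,s['contact_force'][:2]@ay,s['eef_pos'][:2]@ax)
cv2.imwrite('pics/w6c.png',cv2.resize(im[150:400,200:440,::-1],None,fx=2.4,fy=2.4,interpolation=2))
im,d,s=grab('top','t6.png')
X=cloud('wrist',*[np.load('pics/w6.png.npz')[k] for k in 'dpq']).reshape(-1,3)
A,B=X[:,:2]@ax,X[:,:2]@ay
k=(X[:,2]>.085)&(X[:,2]<.105)&(abs(B-b)<.012)&(A<.56)&(A>.45); print('lip a',k.sum(),np.percentile(A[k],[.5,2,10]))
f=np.load('pics/w5.png.npz'); X=cloud('wrist',f['d'],f['p'],f['q']).reshape(-1,3); A,B=X[:,:2]@ax,X[:,:2]@ay
k=(X[:,2]>.085)&(X[:,2]<.105)&(abs(B-b)<.012)&(A<.60)&(A>.45); print('lip0 a',k.sum(),np.percentile(A[k],[.5,2,10]))
E
```

```text
False
grip 0.012080990128322335 60.19578198320232 [-1.2647 -0.2737  7.5659] [ 0.6236 -0.0004  0.134 ]
False
16.3583 0.01223820033263101 59.71723563005071 [7.4792 3.5356 3.182 ] 8.216670491620297 0.9623419423825456 0.552539749284298
lip a 2816 [0.5127 0.5129 0.5143]
lip0 a 1496 [0.5508 0.5512 0.5536]
```

View pics/w6c.png

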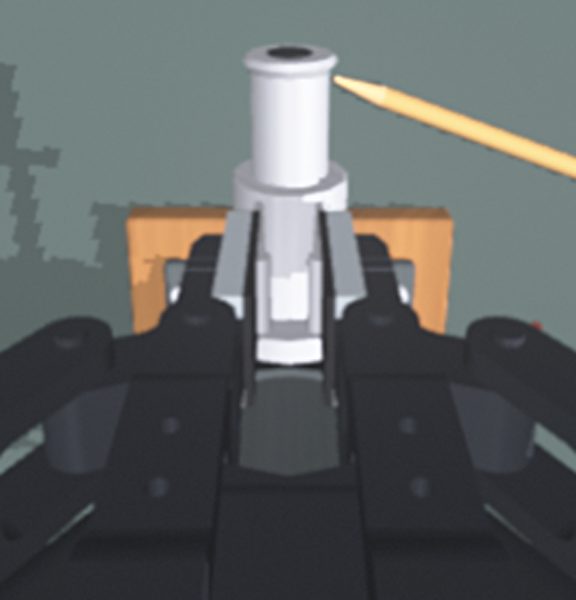

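Tabs are pinched upright between the pads; the lip moved 38 mm. Nudge about 2 mm more and verify.

```bash
python3 - <<'E'
from h import *
q=down(YAW); b=-.199
r.move_straight(sp(.590-.0430,b,.132),q,speed=.02); r.hold(.8)
im,d,s=grab('wrist','w7.png'); X=cloud('wrist',d,s['eef_pos'],s['eef_rot']).reshape(-1,3); A,B=X[:,:2]@ax,X[:,:2]@ay
k=(X[:,2]>.085)&(X[:,2]<.105)&(abs(B-b)<.012)&(A<.56)&(A>.45)
print(np.percentile(A[k],[.5,2,10]),s['eef_pos'][:2]@ax,s['grip_width'],s['grip_force'],s['contact_force'][:2]@ax,s['time_s'])
im,d,_=grab('top','t7.png'); cv2.imwrite('pics/t7c.png',cv2.resize(im[140:320,230:450,::-1],None,fx=3.3,fy=3.3,interpolation=2))
E
```

```text
[0.51029016 0.51052202 0.51195309] 0.5501476906512511 0.012526555240624562 59.687626258710225 8.416148908168129 17.5333
```

View pics/t7c.png

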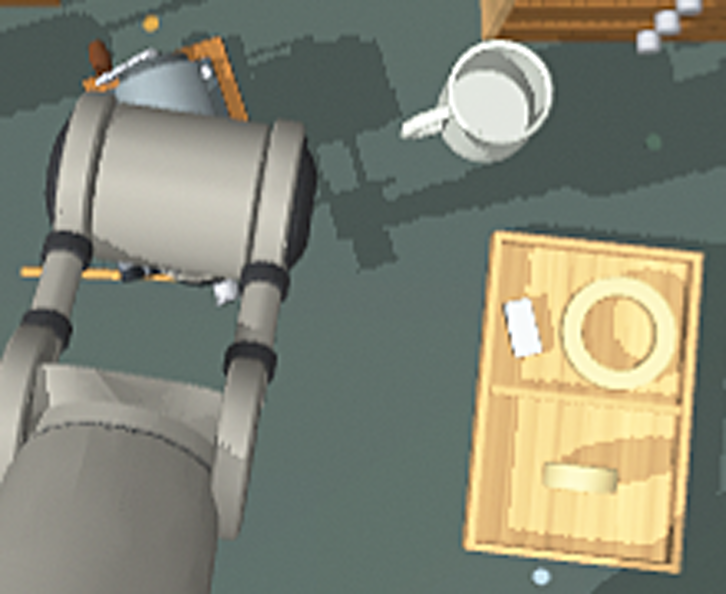

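The tape stands still in the near compartment, at (580,478) in the crop. The carriage has moved 40.6 mm and the tabs are still pinched, so I'm handing the job in.

```bash
python3 -c "
from h import *
print(r.finish_job())"
```

```text
the job is handed in; nothing more can be done
None
```

The job is handed in, though no verdict came back: the tape stands released in the tray's near compartment, and the gripper holds the tabs pinched (12.5 mm opening, 60 N grip) with the carriage about 40.6 mm out by the wrist camera, mark at 40 mm (dark bands hidden from view).

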